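# Line up the sample jars by size beside the scales

## Robot

A 6-joint arm with a two-finger parallel gripper is mounted at the origin on the work surface. World frame = base frame: x ahead of the robot, y to its left, z up, the work surface at z = 0. Lengths are in m, angles in rad, forces in N, time in s.
With the tool pointing down it reaches from about 0.25 to 0.85 m from the base axis. Payload 12.5 kg.
Tool frame: the origin (TCP) lies at the very end of the fingers, on their centre line; the grasp point (between the pads) lies 19 mm behind it (manip.pinch_z is the z of the grasp point in the tool frame, in m); z points along the fingers, y is the line along which they close (so a half turn about z gives the same grasp; the last joint's range is limited). The gripper opens to 93 mm and grips with 3 to 60 N. Pads are 15 mm wide; open, the fingers measure 128 mm over their backs; the gripper's body (75 mm by 188 mm) begins 65 mm behind the grasp point.
Start: joints at [1.098, 0.351, 1.652, -0, 1.139, -0.085], TCP at [0.208, 0.509, 0.219] pointing down, gripper open.
Joint ranges: [-2.75, 2.75], [-0.79, 2.1], [0.01, 2.65], [-1.57, 4.71], [0.07, 3.14], [-2.87, 2.87]. Speed limits (rad/s): [2.22, 2.22, 2.79, 3.14, 3.14, 3.14].

## Interface

Orientations are given as a rotation vector (axis times angle).
In Python, from plant import manip gives the robot as it stands. The module is installed in compiled form; this text tells all that it offers.
- The arm moves only by the tool drive_tool, never from a script. Its argument "rows" is a list of rows, each an object with "dp": the shift along the tool's x, y, z in mm, a list of three; "roll": the turn about the tool's z in degrees. In form: [{"dp": [tx, ty, tz], "roll": roll}, ...]. A call has 1 to 12 rows; each row is the pose to reach, as a shift and turn from the pose commanded when the call began, along the tool's axes at that moment; what a row does not reach only later rows make up. A row lasts 1/10 s, in which the tool goes at most 50 mm and 8.59 degrees, less where a joint would pass 70% of its speed; a pose out of reach is approached as far as the arm can. A call with a gripper value outside its range is refused whole. "jaw" is the opening, from 0 (shut) to 1 (fully open), set as the call begins (left out, the last holds). The fingers move at their own pace and stop on an object; "grip_force" is the grip in N (left out, the last holds). Time passes only in rows, so rows that repeat a pose let the fingers close. It gives the time, the measured TCP pose, the force, the opening and the grip force at its end, in the units of the state.
- manip.state(): the state, without advancing time (a new reading comes with each control period).
- manip.camera(name): name is "scene" or "top"; returns a dict with "frame" (480x640x3 uint8, blue, green, red), "mtx" (3x3 intrinsics, pixels), "rvec" (rotation vector, rad) and "tvec" (3), from world to camera coordinates, as OpenCV has them. Camera axes: x right, y down, z forward; pixel columns grow to the right and rows downward; lengths in m; the calibration is good to about 2 mm. A picture is of the moment at which its call begins. There is no depth.
- manip.finish_job(): hands the job in; it is judged then, once.
The state is a dict: "t": time; "joint_positions": joint angles; "dq": joint speeds; "tau": joint torques, N m; "eef_pos": TCP position; "tcp_rot": TCP orientation; "ft_force": force on the tool from outside, world axes, zero at the start; "moment": the same for the moment, N m; "grip_width": opening from 0.0 (shut) to 1.0 (fully open); "grasp_force": force on a finger pad.
Only numpy, scipy, OpenCV 4.12 (cv2) and the standard library are available. Lean on these libraries where they do the work, as an engineer would, in place of code of your own. Each camera call takes 0.05 s, during which the arm holds its last target. There are 200 camera calls.

## Task

Line the four sample jars up for weighing: one jar standing upright on the middle of each round black pad, in order of size, with the largest on the pad next to the red block and each following jar smaller, so that the smallest stands next to the grey block. Do not knock any jar over on the way.

Things in the scene. Friction and masses are not known exactly. Their poses are not given: they have to be found in the camera images.
- jar_58: The largest of four closed sample jars: a plain upright cylinder 58 mm in diameter and 96 mm tall, white with a pale band and a blue screw lid of the same width. It stands upright and loose on the table at the start, weighs 150 to 310 g. Origin: centre of its underside; z up. Safe to grip round its side at any height.
- jar_47: The second largest of four closed sample jars: a plain upright cylinder 47 mm in diameter and 76 mm tall, white with a pale band and a blue screw lid of the same width. It stands upright and loose on the table at the start, weighs 90 to 180 g. Origin: centre of its underside; z up. Safe to grip round its side at any height.
- jar_37: The second smallest of four closed sample jars: a plain upright cylinder 37 mm in diameter and 58 mm tall, white with a pale band and a blue screw lid of the same width. It stands upright and loose on the table at the start, weighs 50 to 100 g. Origin: centre of its underside; z up. Safe to grip round its side at any height.
- jar_28: The smallest of four closed sample jars: a plain upright cylinder 28 mm in diameter and 42 mm tall, white with a pale band and a blue screw lid of the same width. It stands upright and loose on the table at the start, weighs 25 to 50 g. Origin: centre of its underside; z up. Safe to grip round its side at any height.
- pad_1: Fixed round black rubber pad, diameter 62 mm, 2 mm thick, yellow dot at its centre; one end of the row (robot's left). pad_1 to pad_4 follow in a straight row, 75 mm apart, on a fixed steel strip 410 x 100 x 6 mm whose place and turn vary. Origin: centre of its underside, 6 mm above the table (a jar on it stands at 8 mm). y points along the row from pad_4 to pad_1, z up.
- pad_2: Fixed round black rubber pad, diameter 62 mm, 2 mm thick, yellow dot at its centre; between pad_1 and pad_3. Origin: centre of its underside, 6 mm above the table (a jar on it stands at 8 mm). y points along the row from pad_4 to pad_1, z up.
- pad_3: Fixed round black rubber pad, diameter 62 mm, 2 mm thick, yellow dot at its centre; between pad_2 and pad_4. Origin: centre of its underside, 6 mm above the table (a jar on it stands at 8 mm). y points along the row from pad_4 to pad_1, z up.
- pad_4: Fixed round black rubber pad, diameter 62 mm, 2 mm thick, yellow dot at its centre; the other end of the row (robot's right). Origin: centre of its underside, 6 mm above the table (a jar on it stands at 8 mm). y points along the row from pad_4 to pad_1, z up.
- red_block: Fixed red plastic end block, 60 mm across the strip, 30 mm along it, 30 mm high, on the strip at one end of the row of pads; its centre is 70.5 mm from the centre of the nearest pad. At which end it stands varies: a grey block of the same size stands at the other end. Origin: centre of its underside, on top of the strip, 6 mm above the table.
- grey_block: Fixed grey plastic end block, the same size as the red one, on the strip at the other end of the row; its centre is 70.5 mm from the centre of the nearest pad. Origin: centre of its underside, 6 mm above the table.

How it is judged:
At the end, for the whole second after the job is handed in: Counting from the pad next to the red block, jar_58, jar_47, jar_37 and jar_28 each stand on their own pad, centred within 14 mm, upright within 0.1 rad, resting on the pad (underside 5 to 12 mm above the table) and at rest (((horizontal distance between red_block and pad_1 below 0.12 m and horizontal distance between jar_58 and pad_1 below 0.014 m and horizontal distance between jar_47 and pad_2 below 0.014 m and horizontal distance between jar_37 and pad_3 below 0.014 m and horizontal distance between jar_28 and pad_4 below 0.014 m) or (horizontal distance between red_block and pad_4 below 0.12 m and horizontal distance between jar_58 and pad_4 below 0.014 m and horizontal distance between jar_47 and pad_3 below 0.014 m and horizontal distance between jar_37 and pad_2 below 0.014 m and horizontal distance between jar_28 and pad_1 below 0.014 m)) and height (world z) of jar_58 between 0.005 and 0.012 m and angle between each of jar_58, jar_47, jar_37, jar_28's own z axis and vertical below 0.1 rad and linear speed of each of jar_58, jar_47, jar_37, jar_28 below 0.02 m/s and angular speed of each of jar_58, jar_47, jar_37, jar_28 below 0.2 rad/s and height (world z) of jar_47 between 0.005 and 0.012 m and height (world z) of jar_37 between 0.005 and 0.012 m and height (world z) of jar_28 between 0.005 and 0.012 m); the robot touches nothing.
It fails at once if a jar is tipped over (leans more than 0.7 rad) (angle between any of jar_58, jar_47, jar_37, jar_28's own z axis and vertical above 0.7 rad).
It also fails if it takes over 128 s, if anything falls off the work surface, if the arm or the gripper's body presses on something with over 40 N, if the wrist force passes 120 N, or if a joint passes its speed limit or range.

## Working session

There is one attempt and no reset: what is moved stays moved. The work goes in short steps, Python scripts to look and compute and a tool call to move; the robot and the scene stay as the last step left them, time stands still between calls to the robot, and variables do not carry over. Pictures are saved under pics/ and viewed, at most 14 in all, crops included, and the job is handed in when it is done.

Besides the shell and the picture viewer there is one more tool, called after "Emit:" as name(argument=value, ...) on one line, values as JSON. drive_tool: Moves the arm, as the interface text tells. Its arguments: {"type":"object","properties":{"rows":{"type":"array"},"jaw":{"type":"number"},"grip_force":{"type":"number"}},"required":["rows"]}

```bash
mkdir -p pics
python3 - <<'E'
from plant import manip
import cv2,pickle
d={}
for n in("top","scene"):
    c=manip.camera(n); d[n]=c; cv2.imwrite(f"pics/{n}0.png",c["frame"])
    R=cv2.Rodrigues(c["rvec"])[0]; print(n,(-R.T@c["tvec"].reshape(3)).round(3),R.round(2).tolist(),c["mtx"].tolist())
pickle.dump(d,open("c0.pkl","wb"))
print(manip.state(),manip.pinch_z)
E
```

```text
top [ 0.288 -0.012  1.147] [[0.12, -0.99, -0.0], [-0.97, -0.12, -0.21], [0.21, 0.03, -0.98]] [[589.3633548958168, 0.0, 316.8645412657192], [0.0, 589.3633548958168, 237.23020018196567], [0.0, 0.0, 1.0]]
scene [0.911 0.669 0.573] [[-0.88, 0.47, 0.02], [0.25, 0.52, -0.82], [-0.39, -0.72, -0.58]] [[505.6971895919921, 0.0, 328.4819659369147], [0.0, 505.6971895919921, 231.89443595644758], [0.0, 0.0, 1.0]]
{'t': 0.1, 'joint_positions': array([ 1.09840998e+00,  3.51164786e-01,  1.65235142e+00, -2.81597537e-06,
        1.13905963e+00, -8.46105425e-02]), 'dq': array([ 9.10044336e-04, -2.04385288e-03, -9.99516333e-04, -8.84522303e-05,
       -6.45475560e-04, -2.01692640e-04]), 'tau': array([ 1.74701410e-03, -4.98027527e+01, -2.85701984e+01,  7.00992183e-02,
        2.39130267e-02, -4.74843341e-05]), 'eef_pos': array([0.20781914, 0.50890705, 0.21816817]), 'tcp_rot': array([-6.05254115e-01, -3.08246442e+00,  1.48585673e-03]), 'ft_force': array([-0.64415195,  0.25648889,  1.01199372]), 'moment': array([-0.00255583,  0.04644855, -0.08868827]), 'grasp_force': 0.0, 'grip_width': 1.0010959317577413} -0.0188
```

View pics/top0.png

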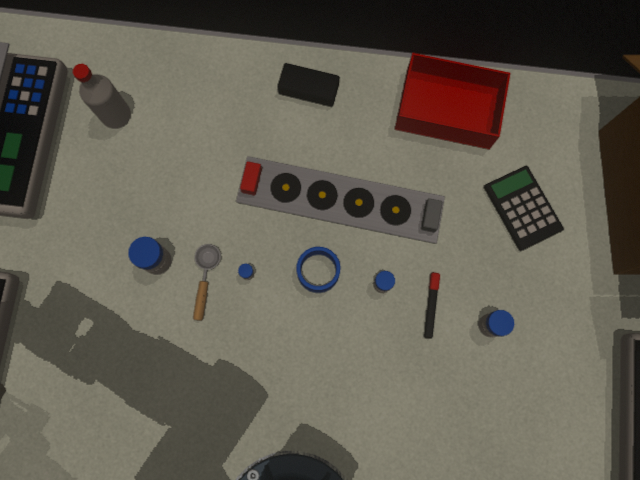

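View pics/scene0.png

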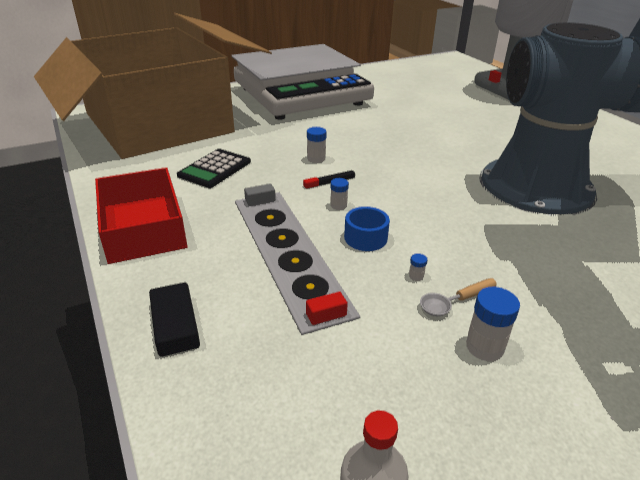

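The top view shows the red block on the left at (250,178) and the grey block at (432,214). The pads between them are at (286,187), (322,195), (359,203) and (396,210). The jar lids are 58 at (145,252), 28 at (246,271), 37 at (385,281) and 47 at (501,322). The arm is out of this view, and the scene view agrees.

```bash
cat > h.py <<'E'
import cv2,numpy as np
from plant import manip
def ray(c,uv,z):
    R=cv2.Rodrigues(c["rvec"])[0]; C=-R.T@c["tvec"].reshape(3)
    p=cv2.undistortPoints(np.float64([[uv]]),c["mtx"],None)[0,0]
    d=R.T@np.r_[p,1]; return C+d*(z-C[2])/d[2]
def blobs(f,kind,amin):
    h=cv2.cvtColor(f,cv2.COLOR_BGR2HSV)
    lo,hi={"blue":((100,120,60),(125,255,255)),"yel":((18,150,90),(32,255,255))}[kind]
    m=cv2.inRange(h,lo,hi)
    return [(cv2.minEnclosingCircle(q)+(cv2.contourArea(q),)) for q in cv2.findContours(m,0,cv2.CHAIN_APPROX_NONE)[0] if cv2.contourArea(q)>=amin]
def rel(p,yaw=None):
    """dp mm, roll deg to world TCP p, tool y axis at angle yaw (deg, mod 180)"""
    s=manip.state(); R=cv2.Rodrigues(s["tcp_rot"])[0]
    dp=R.T@(np.array(p)-s["eef_pos"])*1000
    yw=np.degrees(np.arctan2(R[1,1],R[0,1]))
    r=0 if yaw is None else -((yaw-yw+90)%180-90)
    return dp.round(1).tolist(),round(r,1),"yaw",round(yw,2)
E
python3 - <<'E'
import pickle;from h import *
d=pickle.load(open("c0.pkl","rb"))
for n in d:
    f=d[n]["frame"]
    for k,a in(("yel",4),("blue",60)):
        for (u,r,A) in blobs(f,k,a):
            print(n,k,np.round(u,1),round(r,1),A,[ray(d[n],u,z)[:2].round(4).tolist() for z in ([.008] if k=="yel" else [.042,.058,.076,.096])])
E
```

```text
top yel [395.2 209.5] 3.2 25.0 [[0.6076, -0.13]]
top yel [358.2 201.8] 3.3 26.5 [[0.6145, -0.0551]]
top yel [321.8 194.4] 3.2 24.5 [[0.6209, 0.0192]]
top yel [285.3 186.8] 3.3 24.5 [[0.6277, 0.0942]]
top blue [500.9 322.1] 13.0 480.5 [[0.4063, -0.3422], [0.4046, -0.3374], [0.4027, -0.332], [0.4006, -0.3261]]
top blue [384.6 280.2] 9.6 261.5 [[0.4582, -0.1198], [0.4557, -0.1182], [0.453, -0.1165], [0.4499, -0.1145]]
top blue [245.2 270.3] 7.0 136.0 [[0.4447, 0.1445], [0.4425, 0.1422], [0.4399, 0.1397], [0.4371, 0.1369]]
top blue [317.9 268.3] 22.0 1432.0 [[0.4653, 0.008], [0.4627, 0.0077], [0.4598, 0.0074], [0.4566, 0.007]]
top blue [144.3 252.1] 15.9 717.0 [[0.456, 0.3407], [0.4536, 0.3356], [0.4508, 0.3298], [0.4478, 0.3234]]
top blue [ 21.  108.5] 5.6 62.5 [[0.7155, 0.6411], [0.7093, 0.6316], [0.7023, 0.621], [0.6946, 0.6092]]
top blue [  9.5 107.5] 5.7 61.5 [[0.7148, 0.6645], [0.7086, 0.6547], [0.7016, 0.6437], [0.6939, 0.6315]]
top blue [35.5 96.5] 5.7 63.0 [[0.7446, 0.6179], [0.738, 0.6087], [0.7305, 0.5985], [0.7223, 0.5871]]
top blue [12.5 94. ] 5.4 60.5 [[0.7443, 0.6653], [0.
[... 520 characters left out ...]
el [269.8 216.5] 3.2 19.0 [[0.606, -0.1333]]
scene blue [496.7 306.2] 22.7 1344.5 [[0.4086, 0.2947], [0.4238, 0.306], [0.4408, 0.3186], [0.4597, 0.3327]]
scene blue [418.7 259.6] 8.1 155.5 [[0.4478, 0.148], [0.4617, 0.1636], [0.4774, 0.1813], [0.4948, 0.2009]]
scene blue [366.5 228. ] 24.6 1603.0 [[0.4787, 0.0281], [0.4917, 0.0474], [0.5064, 0.0691], [0.5226, 0.0932]]
scene blue [338.7 184.4] 9.0 192.5 [[0.4473, -0.1357], [0.4612, -0.1115], [0.4769, -0.0843], [0.4944, -0.054]]
scene blue [316. 134.] 9.8 216.0 [[0.3769, -0.3822], [0.393, -0.3505], [0.4111, -0.3149], [0.4312, -0.2754]]
scene blue [349.5  80. ] 10.0 81.0 [[0.0954, -0.7044], [0.12, -0.6631], [0.1476, -0.6166], [0.1783, -0.5649]]
```

```bash
python3 -c "
from h import *
print(rel([.448,.323,.2],-5.1))"
```

```text
([-292.6, -81.3, 18.2], np.float64(72.9), 'yaw', np.float64(67.78))
```

Emit:
drive_tool(rows=[{"dp":[-32,-9,2],"roll":8},{"dp":[-64,-18,4],"roll":16},{"dp":[-97,-27,6],"roll":24},{"dp":[-130,-36,8],"roll":32},{"dp":[-163,-45,10],"roll":40},{"dp":[-195,-54,12],"roll":48},{"dp":[-227,-63,14],"roll":56},{"dp":[-260,-72,16],"roll":64},{"dp":[-280,-78,18],"roll":70},{"dp":[-292.6,-81.3,18.2],"roll":72.9},{"dp":[-292.6,-81.3,18.2],"roll":72.9},{"dp":[-292.6,-81.3,18.2],"roll":72.9}], jaw=1, grip_force=20)

```text
t: 1.3
eef_pos: [0.4476, 0.3236, 0.2003]
tcp_rot: [-2.316, -2.123, 0.001]
ft_force: [0.4, -0.0, -0.1]
grip_width: 0.998
grasp_force: 0.0
```

```bash
python3 -c "
from h import *
print(rel([.448,.323,.041],-5.1), manip.state()['joint_positions'].round(2))
c=manip.camera('scene');cv2.imwrite('pics/s1.png',c['frame'])"
```

```text
([-0.6, 0.6, 159.3], np.float64(0.1), 'yaw', np.float64(-4.98)) [0.54 0.37 1.67 0.   1.1  0.63]
```

View pics/s1.png

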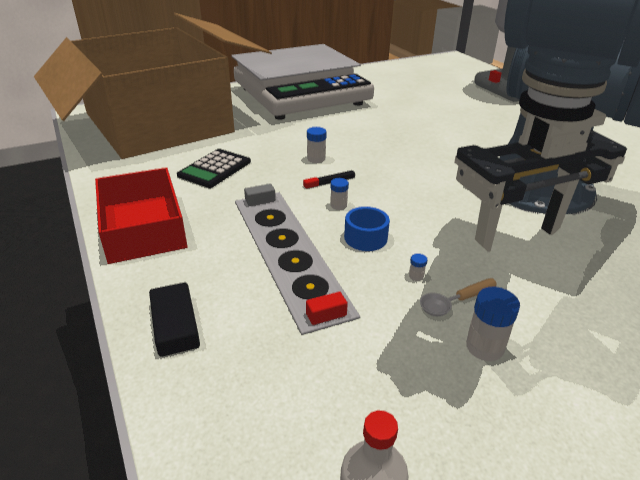

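The arm has moved over, and its fingertips are at about (487,250) and (550,235). Nothing has been disturbed, and the jar_58 lid is at (497,306). I'll check that the projection of the TCP agrees.

```bash
python3 -c "
from h import *
c=manip.camera('scene')
for p in([.4476,.3236,.2],[.448,.323,.096],[.448,.323,.0]): print(cv2.projectPoints(np.float64([p]),c['rvec'],c['tvec'],c['mtx'],None)[0].ravel().round(1))"
```

```text
[516.4 239.1]
[498.1 299.3]
[484.2 346.5]
```

Emit:
drive_tool(rows=[{"dp":[0,0,25],"roll":0},{"dp":[0,0,60],"roll":0},{"dp":[0,0,85],"roll":0},{"dp":[0,0,110],"roll":0},{"dp":[0,0,130],"roll":0},{"dp":[0,0,148],"roll":0},{"dp":[0,0,159],"roll":0},{"dp":[0,0,159],"roll":0},{"dp":[0,0,159],"roll":0}])

```text
t: 2.3
eef_pos: [0.4481, 0.3237, 0.042]
tcp_rot: [2.317, 2.121, 0.001]
ft_force: [0.8, 0.4, 0.2]
grip_width: 0.998
grasp_force: 0.0
```

Emit:
drive_tool(rows=[{"dp":[0,0,0],"roll":0},{"dp":[0,0,0],"roll":0},{"dp":[0,0,0],"roll":0},{"dp":[0,0,0],"roll":0},{"dp":[0,0,0],"roll":0},{"dp":[0,0,0],"roll":0},{"dp":[0,0,0],"roll":0},{"dp":[0,0,0],"roll":0},{"dp":[0,0,0],"roll":0},{"dp":[0,0,0],"roll":0}], jaw=0.4)

```text
t: 3.3
eef_pos: [0.4482, 0.3233, 0.0416]
tcp_rot: [2.318, 2.12, 0.0]
ft_force: [0.9, -1.3, 3.7]
grip_width: 0.619
grasp_force: 20.0
```

Emit:
drive_tool(rows=[{"dp":[0,0,-8],"roll":0},{"dp":[0,0,-25],"roll":0},{"dp":[0,0,-45],"roll":0},{"dp":[0,0,-60],"roll":0},{"dp":[0,0,-70],"roll":0},{"dp":[0,0,-70],"roll":0}])

```text
t: 3.9
eef_pos: [0.4484, 0.3235, 0.1125]
tcp_rot: [2.318, 2.12, 0.002]
ft_force: [-0.2, 0.1, -2.2]
grip_width: 0.62
grasp_force: 20.0
```

```bash
python3 -c "
from h import *
print(manip.state()['grip_width'],manip.state()['ft_force'])
print(rel([.627,.093,.112],-5.1))"
```

```text
0.6201006760252367 [-0.20091852  0.09410771 -2.23551982]
([-213.7, 198.5, 0.5], np.float64(-0.0), 'yaw', np.float64(-5.12))
```

Emit:
drive_tool(rows=[{"dp":[-11,10,0],"roll":0},{"dp":[-32,30,0],"roll":0},{"dp":[-58,54,0],"roll":0},{"dp":[-84,78,0],"roll":0},{"dp":[-110,102,0],"roll":0},{"dp":[-136,126,0],"roll":0},{"dp":[-162,150,0],"roll":0},{"dp":[-184,171,0],"roll":0},{"dp":[-202,188,0],"roll":0},{"dp":[-213.7,198.5,0],"roll":0},{"dp":[-213.7,198.5,0],"roll":0},{"dp":[-213.7,198.5,0],"roll":0}])

```text
t: 5.1
eef_pos: [0.6261, 0.0927, 0.1108]
tcp_rot: [-2.318, -2.119, 0.002]
ft_force: [-0.7, -0.1, -2.6]
grip_width: 0.619
grasp_force: 20.0
```

```bash
python3 -c "
from h import *
print(rel([.627,.093,.0515],-5.1))
for n in('top','scene'):
  c=manip.camera(n);cv2.imwrite('pics/%s2.png'%n,c['frame'])"
```

```text
([0.3, 1.0, 59.3], np.float64(-0.0), 'yaw', np.float64(-5.14))
```

View pics/scene2.png

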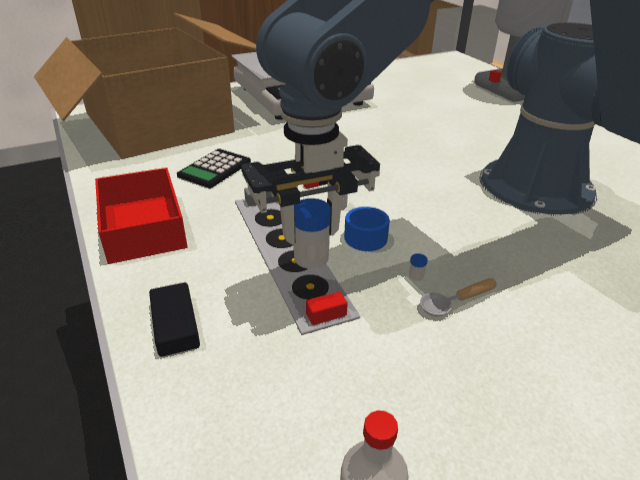

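jar_58 hangs upright at about (312,235), above pad_1 at (310,287). Lowering it now.

Emit:
drive_tool(rows=[{"dp":[0,0.5,10],"roll":0},{"dp":[0,0.5,25],"roll":0},{"dp":[0,0.5,40],"roll":0},{"dp":[0,0.5,50],"roll":0},{"dp":[0,0.5,56],"roll":0},{"dp":[0,0.5,59],"roll":0},{"dp":[0,0.5,60.5],"roll":0},{"dp":[0,0.5,61],"roll":0},{"dp":[0,0.5,61],"roll":0}])

```text
t: 6.1
eef_pos: [0.6275, 0.0927, 0.0508]
tcp_rot: [2.318, 2.12, 0.001]
ft_force: [0.4, -0.8, -1.7]
grip_width: 0.625
grasp_force: 20.0
```

Emit:
drive_tool(rows=[{"dp":[0,0,0.7],"roll":0},{"dp":[0,0,1],"roll":0},{"dp":[0,0,1],"roll":0}])

```text
t: 6.4
eef_pos: [0.6273, 0.0927, 0.0496]
tcp_rot: [2.318, 2.12, 0.0]
ft_force: [0.4, 1.1, -1.6]
grip_width: 0.619
grasp_force: 20.0
```

Emit:
drive_tool(rows=[{"dp":[0,0,0.5],"roll":0},{"dp":[0,0,0.5],"roll":0},{"dp":[0,0,0.5],"roll":0},{"dp":[0,0,0.5],"roll":0},{"dp":[0,0,0.5],"roll":0},{"dp":[0,0,0.5],"roll":0},{"dp":[0,0,0.5],"roll":0},{"dp":[0,0,0.5],"roll":0}], jaw=1)

```text
t: 7.2
eef_pos: [0.6272, 0.0926, 0.0489]
tcp_rot: [2.318, 2.12, -0.0]
ft_force: [-0.4, -0.1, -0.1]
grip_width: 1.0
grasp_force: 0.0
```

Emit:
drive_tool(rows=[{"dp":[0,0,-15],"roll":0},{"dp":[0,0,-45],"roll":0},{"dp":[0,0,-85],"roll":0},{"dp":[0,0,-120],"roll":0},{"dp":[0,0,-150],"roll":0},{"dp":[0,0,-150],"roll":0},{"dp":[0,0,-150],"roll":0}])

```text
t: 7.9
eef_pos: [0.6273, 0.0927, 0.2]
tcp_rot: [2.318, 2.119, 0.002]
ft_force: [0.3, 1.0, 0.4]
grip_width: 1.0
grasp_force: 0.0
```

```bash
python3 -c "
from h import *
print(rel([.403,-.332,.16],-5.1))"
```

```text
([-443.0, -185.6, 39.6], np.float64(-0.0), 'yaw', np.float64(-5.12))
```

Emit:
drive_tool(rows=[{"dp":[-30,-12,0],"roll":0},{"dp":[-74,-31,0],"roll":0},{"dp":[-118,-49,0],"roll":0},{"dp":[-162,-68,0],"roll":0},{"dp":[-206,-86,0],"roll":0},{"dp":[-250,-105,10],"roll":0},{"dp":[-294,-123,20],"roll":0},{"dp":[-338,-142,30],"roll":0},{"dp":[-380,-159,40],"roll":0},{"dp":[-420,-176,40],"roll":0},{"dp":[-443,-185.6,40],"roll":0},{"dp":[-443,-185.6,40],"roll":0}])

```text
t: 9.1
eef_pos: [0.401, -0.3338, 0.1579]
tcp_rot: [-2.321, -2.115, 0.001]
ft_force: [0.1, 0.3, -0.5]
grip_width: 0.998
grasp_force: 0.0
```

```bash
python3 -c "
from h import *
print(rel([.403,-.332,.029],-5.1), manip.state()['joint_positions'].round(2))
c=manip.camera('top')
for (u,r,A) in blobs(c['frame'],'blue',60): 
  if u[0]>100: print(np.round(u,1),round(r,1),[ray(c,u,z)[:2].round(4).tolist() for z in (.058,.076,.104)])
cv2.imwrite('pics/t3.png',c['frame'])"
```

```text
([1.9, 2.0, 128.9], np.float64(-0.2), 'yaw', np.float64(-5.31)) [-0.78  0.37  1.78 -0.    0.98 -0.69]
[384.6 280.2] 9.6 [[0.4557, -0.1182], [0.4529, -0.1164], [0.4486, -0.1137]]
[245.2 270.4] 7.0 [[0.4423, 0.1421], [0.4397, 0.1395], [0.4358, 0.1356]]
[317.9 268.3] 21.9 [[0.4628, 0.0079], [0.4599, 0.0075], [0.4554, 0.007]]
[282.5 173. ] 15.7 [[0.6397, 0.0986], [0.6339, 0.0968], [0.6248, 0.094]]
```

View pics/t3.png

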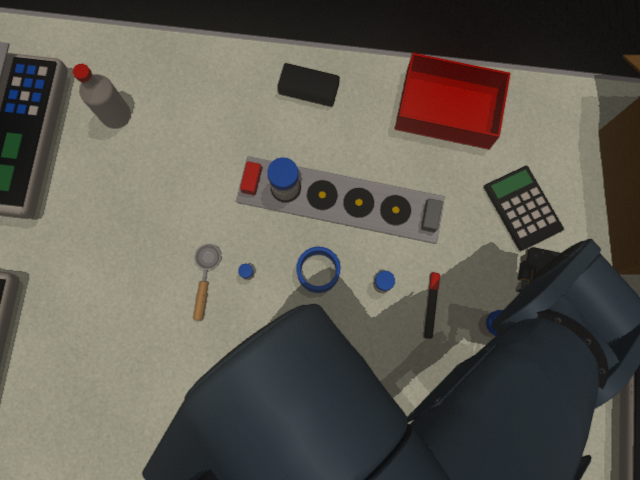

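jar_58 stands on pad_1, with its lid at (282,173), about 3 mm from the pad centre. The arm is over jar_47 at (497,322).

Emit:
drive_tool(rows=[{"dp":[1,1,20],"roll":0},{"dp":[1,1,50],"roll":0},{"dp":[1,1,80],"roll":0},{"dp":[1,1,105],"roll":0},{"dp":[1,1,121],"roll":0},{"dp":[1,1,129],"roll":0},{"dp":[1,1,129],"roll":0},{"dp":[1,1,129],"roll":0}])

```text
t: 9.95
eef_pos: [0.4044, -0.3309, 0.0305]
tcp_rot: [2.318, 2.12, 0.0]
ft_force: [-0.4, 0.5, -0.3]
grip_width: 0.999
grasp_force: 0.0
```

Emit:
drive_tool(rows=[{"dp":[0,0,0],"roll":0},{"dp":[0,0,0],"roll":0},{"dp":[0,0,0],"roll":0},{"dp":[0,0,0],"roll":0},{"dp":[0,0,0],"roll":0},{"dp":[0,0,0],"roll":0},{"dp":[0,0,0],"roll":0},{"dp":[0,0,0],"roll":0},{"dp":[0,0,0],"roll":0},{"dp":[0,0,0],"roll":0},{"dp":[0,0,0],"roll":0}], jaw=0.3, grip_force=15)

```text
t: 11.05
eef_pos: [0.4037, -0.3311, 0.0299]
tcp_rot: [-2.318, -2.12, 0.0]
ft_force: [-2.8, 0.2, 2.8]
grip_width: 0.503
grasp_force: 15.0
```

Emit:
drive_tool(rows=[{"dp":[0,0,-8],"roll":0},{"dp":[0,0,-25],"roll":0},{"dp":[0,0,-45],"roll":0},{"dp":[0,0,-60],"roll":0},{"dp":[0,0,-70],"roll":0},{"dp":[0,0,-70],"roll":0},{"dp":[0,0,-70],"roll":0}])

```text
t: 11.75
eef_pos: [0.4038, -0.331, 0.0996]
tcp_rot: [-2.318, -2.12, -0.0]
ft_force: [0.3, 0.8, -3.5]
grip_width: 0.504
grasp_force: 15.0
```

```bash
python3 -c "
from h import *
print(rel([.6205,.018,.1],-5.1))"
```

```text
([366.9, 184.7, -0.3], np.float64(-0.0), 'yaw', np.float64(-5.12))
```

Emit:
drive_tool(rows=[{"dp":[12,6,0],"roll":0},{"dp":[36,18,0],"roll":0},{"dp":[66,33,0],"roll":0},{"dp":[96,48,0],"roll":0},{"dp":[126,63,0],"roll":0},{"dp":[156,78,0],"roll":0},{"dp":[186,93,0],"roll":0},{"dp":[216,109,0],"roll":0},{"dp":[246,124,0],"roll":0},{"dp":[276,139,0],"roll":0},{"dp":[300,151,0],"roll":0},{"dp":[312,157,0],"roll":0}])

```text
t: 12.95
eef_pos: [0.5885, -0.0317, 0.0991]
tcp_rot: [-2.316, -2.121, 0.001]
ft_force: [0.5, -0.9, -1.9]
grip_width: 0.503
grasp_force: 15.0
```

Emit:
drive_tool(rows=[{"dp":[12,6,0],"roll":0},{"dp":[32,16,0],"roll":0},{"dp":[48,24,0],"roll":0},{"dp":[55,27.7,0],"roll":0},{"dp":[55,27.7,0],"roll":0},{"dp":[55,27.7,0],"roll":0}])

```text
t: 13.55
eef_pos: [0.6203, 0.0174, 0.0998]
tcp_rot: [-2.318, -2.12, 0.001]
ft_force: [-0.1, -0.3, -2.6]
grip_width: 0.504
grasp_force: 15.0
```

```bash
python3 -c "
from h import *
print(rel([.6205,.018,.0378],-5.1))
"
```

```text
([0.6, 0.2, 62.0], np.float64(-0.0), 'yaw', np.float64(-5.13))
```

Emit:
drive_tool(rows=[{"dp":[0.5,0,10],"roll":0},{"dp":[0.5,0,25],"roll":0},{"dp":[0.5,0,40],"roll":0},{"dp":[0.5,0,50],"roll":0},{"dp":[0.5,0,56],"roll":0},{"dp":[0.5,0,59],"roll":0},{"dp":[0.5,0,60.5],"roll":0},{"dp":[0.5,0,61.7],"roll":0},{"dp":[0.5,0,62],"roll":0},{"dp":[0.5,0,62],"roll":0},{"dp":[0.5,0,62],"roll":0}])

```text
t: 14.65
eef_pos: [0.6208, 0.0185, 0.0382]
tcp_rot: [2.318, 2.12, 0.0]
ft_force: [-0.6, -0.4, -1.6]
grip_width: 0.501
grasp_force: 15.0
```

Emit:
drive_tool(rows=[{"dp":[0,0,0],"roll":0},{"dp":[0,0,0],"roll":0},{"dp":[0,0,0],"roll":0},{"dp":[0,0,0],"roll":0},{"dp":[0,0,0],"roll":0},{"dp":[0,0,0],"roll":0},{"dp":[0,0,0],"roll":0},{"dp":[0,0,0],"roll":0}], jaw=1)

```text
t: 15.45
eef_pos: [0.6207, 0.0184, 0.0379]
tcp_rot: [-2.318, -2.12, 0.0]
ft_force: [0.3, 0.8, -0.1]
grip_width: 0.998
grasp_force: 0.0
```

Emit:
drive_tool(rows=[{"dp":[0,0,-15],"roll":0},{"dp":[0,0,-45],"roll":0},{"dp":[0,0,-85],"roll":0},{"dp":[0,0,-115],"roll":0},{"dp":[0,0,-130],"roll":0},{"dp":[0,0,-130],"roll":0},{"dp":[0,0,-130],"roll":0}])

```text
t: 16.15
eef_pos: [0.6201, 0.0184, 0.1669]
tcp_rot: [-2.318, -2.119, 0.002]
ft_force: [0.6, 0.2, 0.6]
grip_width: 0.999
grasp_force: 0.0
```

```bash
python3 -c "
from h import *
print(rel([.456,-.118,.14],-5.1))"
```

```text
([-150.6, -151.2, 27.1], np.float64(-0.0), 'yaw', np.float64(-5.12))
```

Emit:
drive_tool(rows=[{"dp":[-12,-12,0],"roll":0},{"dp":[-35,-35,0],"roll":0},{"dp":[-60,-60,0],"roll":0},{"dp":[-85,-85,8],"roll":0},{"dp":[-110,-110,16],"roll":0},{"dp":[-135,-135,24],"roll":0},{"dp":[-150.6,-151.2,27],"roll":0},{"dp":[-150.6,-151.2,27],"roll":0},{"dp":[-150.6,-151.2,27],"roll":0}])

```text
t: 17.05
eef_pos: [0.4564, -0.118, 0.1401]
tcp_rot: [-2.318, -2.118, 0.001]
ft_force: [0.6, 0.5, -0.2]
grip_width: 1.001
grasp_force: 0.0
```

Emit:
drive_tool(rows=[{"dp":[0,0,20],"roll":0},{"dp":[0,0,50],"roll":0},{"dp":[0,0,80],"roll":0},{"dp":[0,0,102],"roll":0},{"dp":[0,0,117],"roll":0},{"dp":[0,0,122.5],"roll":0},{"dp":[0,0,122.5],"roll":0},{"dp":[0,0,122.5],"roll":0}])

```text
t: 17.85
eef_pos: [0.4573, -0.1179, 0.0189]
tcp_rot: [2.317, 2.12, 0.001]
ft_force: [0.3, -0.6, 0.7]
grip_width: 0.999
grasp_force: 0.0
```

Emit:
drive_tool(rows=[{"dp":[0,0,0],"roll":0},{"dp":[0,0,0],"roll":0},{"dp":[0,0,0],"roll":0},{"dp":[0,0,0],"roll":0},{"dp":[0,0,0],"roll":0},{"dp":[0,0,0],"roll":0},{"dp":[0,0,0],"roll":0},{"dp":[0,0,0],"roll":0},{"dp":[0,0,0],"roll":0},{"dp":[0,0,0],"roll":0},{"dp":[0,0,0],"roll":0},{"dp":[0,0,0],"roll":0}], jaw=0.2, grip_force=10)

```text
t: 19.05
eef_pos: [0.4566, -0.1181, 0.0184]
tcp_rot: [-2.318, -2.12, 0.0]
ft_force: [-0.4, -0.1, 1.4]
grip_width: 0.395
grasp_force: 10.0
```

Emit:
drive_tool(rows=[{"dp":[0,0,-8],"roll":0},{"dp":[0,0,-25],"roll":0},{"dp":[0,0,-45],"roll":0},{"dp":[0,0,-70],"roll":0},{"dp":[0,0,-90],"roll":0},{"dp":[0,0,-90],"roll":0},{"dp":[0,0,-90],"roll":0}])

```text
t: 19.75
eef_pos: [0.4566, -0.1181, 0.1085]
tcp_rot: [2.318, 2.12, 0.0]
ft_force: [-0.3, 0.0, -1.3]
grip_width: 0.399
grasp_force: 10.0
```

```bash
python3 -c "
from h import *
print(rel([.614,-.0565,.107],-5.1))
c=manip.camera('scene');cv2.imwrite('pics/s4.png',c['frame'])"
```

```text
([75.4, 151.3, 1.6], np.float64(-0.0), 'yaw', np.float64(-5.12))
```

View pics/s4.png

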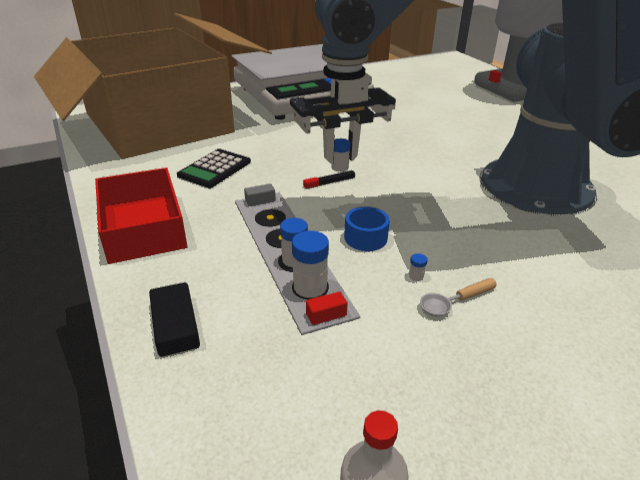

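The picture shows jar_58 at (310,260) and jar_47 at (294,243) standing on their pads. jar_37 is held upright at (342,155).

Emit:
drive_tool(rows=[{"dp":[8,16,0],"roll":0},{"dp":[22,44,0],"roll":0},{"dp":[36,72,0],"roll":0},{"dp":[50,100,0],"roll":0},{"dp":[62,125,0],"roll":0},{"dp":[71,143,0],"roll":0},{"dp":[75.4,151.3,0],"roll":0},{"dp":[75.4,151.3,0],"roll":0},{"dp":[75.4,151.3,0],"roll":0},{"dp":[75.4,151.3,0],"roll":0}])

```text
t: 20.8
eef_pos: [0.6132, -0.0569, 0.1083]
tcp_rot: [-2.318, -2.119, 0.001]
ft_force: [0.6, 1.1, -1.2]
grip_width: 0.395
grasp_force: 10.0
```

```bash
python3 -c "
from h import *
print(rel([.614,-.0565,.0265],-5.1))"
```

```text
([0.4, 0.8, 81.7], np.float64(-0.0), 'yaw', np.float64(-5.15))
```

Emit:
drive_tool(rows=[{"dp":[0,0.5,10],"roll":0},{"dp":[0,0.5,28],"roll":0},{"dp":[0,0.5,46],"roll":0},{"dp":[0,0.5,62],"roll":0},{"dp":[0,0.5,72],"roll":0},{"dp":[0,0.5,78],"roll":0},{"dp":[0,0.5,80.5],"roll":0},{"dp":[0,0.5,81.7],"roll":0},{"dp":[0,0.5,82],"roll":0},{"dp":[0,0.5,82],"roll":0},{"dp":[0,0.5,82],"roll":0}])

```text
t: 21.9
eef_pos: [0.6148, -0.0566, 0.0268]
tcp_rot: [2.318, 2.12, 0.001]
ft_force: [-0.8, -0.1, -0.6]
grip_width: 0.393
grasp_force: 10.0
```

Emit:
drive_tool(rows=[{"dp":[0,0,0],"roll":0},{"dp":[0,0,0],"roll":0},{"dp":[0,0,0],"roll":0},{"dp":[0,0,0],"roll":0},{"dp":[0,0,0],"roll":0},{"dp":[0,0,0],"roll":0},{"dp":[0,0,0],"roll":0},{"dp":[0,0,0],"roll":0},{"dp":[0,0,0],"roll":0}], jaw=1)

```text
t: 22.8
eef_pos: [0.6146, -0.0565, 0.0264]
tcp_rot: [2.318, 2.12, -0.0]
ft_force: [-0.9, -0.2, -0.5]
grip_width: 1.0
grasp_force: 0.0
```

Emit:
drive_tool(rows=[{"dp":[0,0,-15],"roll":0},{"dp":[0,0,-45],"roll":0},{"dp":[0,0,-85],"roll":0},{"dp":[0,0,-125],"roll":0},{"dp":[0,0,-155],"roll":0},{"dp":[0,0,-165],"roll":0},{"dp":[0,0,-165],"roll":0}])

```text
t: 23.5
eef_pos: [0.615, -0.0566, 0.193]
tcp_rot: [2.317, 2.119, 0.003]
ft_force: [-0.6, -0.1, -0.7]
grip_width: 1.002
grasp_force: 0.0
```

```bash
python3 -c "
from h import *
print(rel([.445,.144,.14],-5.1))"
```

```text
([184.6, -187.4, 52.5], np.float64(-0.0), 'yaw', np.float64(-5.12))
```

Emit:
drive_tool(rows=[{"dp":[10,-10,0],"roll":0},{"dp":[35,-35,0],"roll":0},{"dp":[62,-63,0],"roll":0},{"dp":[89,-91,0],"roll":0},{"dp":[116,-119,10],"roll":0},{"dp":[143,-147,25],"roll":0},{"dp":[170,-175,40],"roll":0},{"dp":[184.6,-187.4,52.5],"roll":0},{"dp":[184.6,-187.4,52.5],"roll":0},{"dp":[184.6,-187.4,52.5],"roll":0}])

```text
t: 24.5
eef_pos: [0.4436, 0.1441, 0.1383]
tcp_rot: [-2.317, -2.121, 0.003]
ft_force: [0.3, 0.7, 0.7]
grip_width: 0.999
grasp_force: 0.0
```

Emit:
drive_tool(rows=[{"dp":[0,0,20],"roll":0},{"dp":[0,0,50],"roll":0},{"dp":[0,0,80],"roll":0},{"dp":[0,0,105],"roll":0},{"dp":[0,0,120],"roll":0},{"dp":[0,0,126],"roll":0},{"dp":[0,0,128],"roll":0},{"dp":[0,0,128],"roll":0},{"dp":[0,0,128],"roll":0}])

```text
t: 25.4
eef_pos: [0.4449, 0.144, 0.0117]
tcp_rot: [2.318, 2.119, 0.002]
ft_force: [-0.0, 0.4, -0.1]
grip_width: 1.001
grasp_force: 0.0
```

Emit:
drive_tool(rows=[{"dp":[0,0,0],"roll":0},{"dp":[0,0,0],"roll":0},{"dp":[0,0,0],"roll":0},{"dp":[0,0,0],"roll":0},{"dp":[0,0,0],"roll":0},{"dp":[0,0,0],"roll":0},{"dp":[0,0,0],"roll":0},{"dp":[0,0,0],"roll":0},{"dp":[0,0,0],"roll":0},{"dp":[0,0,0],"roll":0},{"dp":[0,0,0],"roll":0},{"dp":[0,0,0],"roll":0}], jaw=0.1, grip_force=7)

```text
t: 26.6
eef_pos: [0.4444, 0.144, 0.0109]
tcp_rot: [2.318, 2.12, 0.0]
ft_force: [0.1, -0.1, 0.3]
grip_width: 0.301
grasp_force: 7.0
```

Emit:
drive_tool(rows=[{"dp":[0,0,-8],"roll":0},{"dp":[0,0,-30],"roll":0},{"dp":[0,0,-60],"roll":0},{"dp":[0,0,-90],"roll":0},{"dp":[0,0,-120],"roll":0},{"dp":[0,0,-130],"roll":0},{"dp":[0,0,-130],"roll":0}])

```text
t: 27.3
eef_pos: [0.4449, 0.1442, 0.1421]
tcp_rot: [2.317, 2.119, 0.004]
ft_force: [-0.0, -0.3, -0.7]
grip_width: 0.299
grasp_force: 7.0
```

```bash
python3 -c "
from h import *
print(rel([.607,-.1315,.14],-5.1))
c=manip.camera('scene');cv2.imwrite('pics/s5.png',c['frame'])"
```

```text
([-260.1, 186.0, 2.4], np.float64(-0.0), 'yaw', np.float64(-5.12))
```

View pics/s5.png

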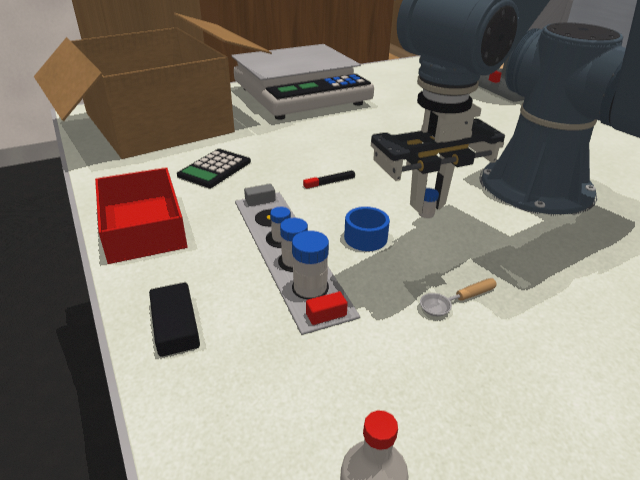

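Three jars are standing on their pads, and jar_28 is held upright at (429,202).

Emit:
drive_tool(rows=[{"dp":[-14,8,0],"roll":0},{"dp":[-40,24,0],"roll":0},{"dp":[-70,45,0],"roll":0},{"dp":[-100,66,0],"roll":0},{"dp":[-130,87,0],"roll":0},{"dp":[-160,108,0],"roll":0},{"dp":[-190,130,0],"roll":0},{"dp":[-220,153,0],"roll":0},{"dp":[-245,173,0],"roll":0},{"dp":[-260,186,0],"roll":0},{"dp":[-260,186,0],"roll":0},{"dp":[-260,186,0],"roll":0}])

```text
t: 28.55
eef_pos: [0.6054, -0.1311, 0.1391]
tcp_rot: [-2.317, -2.118, 0.002]
ft_force: [0.0, -0.4, 0.3]
grip_width: 0.302
grasp_force: 7.0
```

```bash
python3 -c "
from h import *
print(rel([.607,-.1315,.0191],-5.1))"
```

```text
([-0.4, 1.9, 120.0], np.float64(-0.0), 'yaw', np.float64(-5.14))
```

Emit:
drive_tool(rows=[{"dp":[0,1,15],"roll":0},{"dp":[0,1,40],"roll":0},{"dp":[0,1,65],"roll":0},{"dp":[0,1,90],"roll":0},{"dp":[0,1,106],"roll":0},{"dp":[0,1,115],"roll":0},{"dp":[0,1,117],"roll":0},{"dp":[0,1,117],"roll":0},{"dp":[0,1,117],"roll":0},{"dp":[0,1,117],"roll":0}])

```text
t: 29.55
eef_pos: [0.6079, -0.1317, 0.0248]
tcp_rot: [2.318, 2.119, 0.001]
ft_force: [-0.7, -0.9, 0.2]
grip_width: 0.302
grasp_force: 7.0
```

Emit:
drive_tool(rows=[{"dp":[0,0,2.5],"roll":0},{"dp":[0,0,4],"roll":0},{"dp":[0,0,5],"roll":0},{"dp":[0,0,5.3],"roll":0},{"dp":[0,0,5.3],"roll":0},{"dp":[0,0,5.3],"roll":0}])

```text
t: 30.15
eef_pos: [0.6074, -0.1316, 0.0189]
tcp_rot: [-2.318, -2.12, 0.0]
ft_force: [-2.1, 0.8, 5.2]
grip_width: 0.3
grasp_force: 7.0
```

Emit:
drive_tool(rows=[{"dp":[0,0,0],"roll":0},{"dp":[0,0,0],"roll":0},{"dp":[0,0,0],"roll":0},{"dp":[0,0,0],"roll":0},{"dp":[0,0,0],"roll":0},{"dp":[0,0,0],"roll":0},{"dp":[0,0,0],"roll":0},{"dp":[0,0,0],"roll":0},{"dp":[0,0,0],"roll":0},{"dp":[0,0,0],"roll":0}], jaw=1)

```text
t: 31.15
eef_pos: [0.6074, -0.1316, 0.0186]
tcp_rot: [-2.318, -2.12, 0.0]
ft_force: [0.3, 0.6, -0.2]
grip_width: 0.995
grasp_force: 0.0
```

Emit:
drive_tool(rows=[{"dp":[0,0,-15],"roll":0},{"dp":[0,0,-45],"roll":0},{"dp":[0,0,-85],"roll":0},{"dp":[0,0,-125],"roll":0},{"dp":[0,0,-165],"roll":0},{"dp":[0,0,-195],"roll":0},{"dp":[-20,-20,-200],"roll":0},{"dp":[-50,-50,-200],"roll":0},{"dp":[-85,-85,-200],"roll":0},{"dp":[-120,-120,-200],"roll":0},{"dp":[-150,-155,-200],"roll":0},{"dp":[-170,-190,-200],"roll":0}])

```text
t: 32.35
eef_pos: [0.4013, -0.2853, 0.2198]
tcp_rot: [2.318, 2.118, -0.0]
ft_force: [-0.8, -0.3, 0.9]
grip_width: 1.0
grasp_force: 0.0
```

Emit:
drive_tool(rows=[{"dp":[-35,-30,0],"roll":0},{"dp":[-70,-50,0],"roll":0},{"dp":[-100,-60,0],"roll":0},{"dp":[-120,-60,0],"roll":0},{"dp":[-120,-60,0],"roll":0},{"dp":[-120,-60,0],"roll":0}])

```text
t: 32.95
eef_pos: [0.3325, -0.3977, 0.2191]
tcp_rot: [2.319, 2.119, 0.0]
ft_force: [1.0, 0.0, 0.1]
grip_width: 0.997
grasp_force: 0.0
```

```bash
python3 -c "
from h import *
for n in ('top','scene'):
  c=manip.camera(n); cv2.imwrite('pics/%s6.png'%n,c['frame'])
  for (u,r,A) in blobs(c['frame'],'blue',60): 
    if u[0]>100: print(n,np.round(u,1),round(r,1),[ray(c,u,z)[:2].round(4).tolist() for z in (.05,.066,.084,.104)])"
```

```text
top [318. 269.] 22.5 [[0.4628, 0.0076], [0.4602, 0.0073], [0.4574, 0.007], [0.4542, 0.0067]]
top [398. 204.] 7.3 [[0.6074, -0.1301], [0.6027, -0.1283], [0.5975, -0.1264], [0.5917, -0.1242]]
top [361.5 193.8] 9.8 [[0.6192, -0.058], [0.6143, -0.0574], [0.6089, -0.0566], [0.6029, -0.0558]]
top [323.5 183.8] 12.3 [[0.6303, 0.0174], [0.6253, 0.017], [0.6197, 0.0165], [0.6135, 0.0159]]
top [282.5 172.2] 15.3 [[0.6438, 0.0996], [0.6386, 0.098], [0.6328, 0.0962], [0.6263, 0.0942]]
scene [366.5 228. ] 24.6 [[0.4852, 0.0377], [0.4982, 0.057], [0.5129, 0.0787], [0.5291, 0.1028]]
scene [298.5 233.5] 36.2 [[0.6038, -0.0007], [0.6132, 0.0198], [0.6237, 0.0428], [0.6355, 0.0684]]
scene [268.7 201. ] 7.0 [[0.6096, -0.1255], [0.6188, -0.1013], [0.6292, -0.074], [0.6407, -0.0436]]
scene [349.5  80. ] 10.0 [[0.1077, -0.6838], [0.1323, -0.6424], [0.1599, -0.5959], [0.1906, -0.5442]]
```

View pics/top6.png

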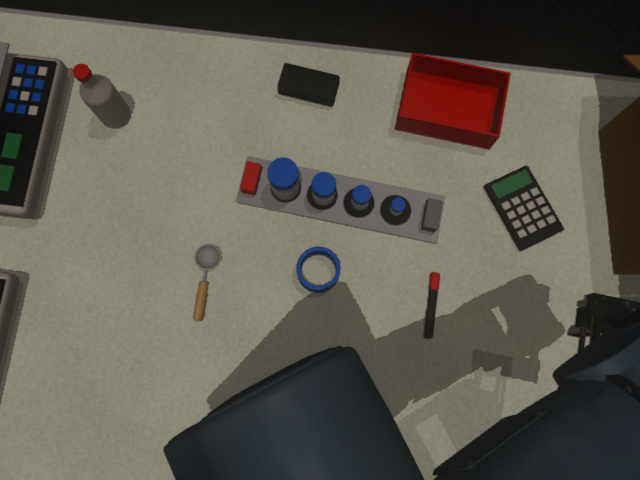

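View pics/scene6.png

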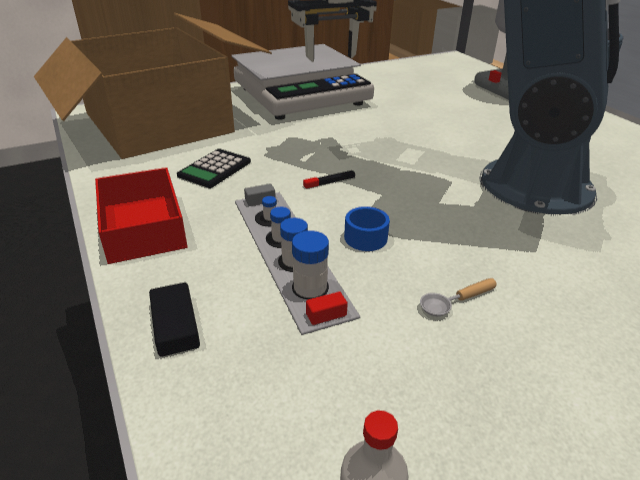

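In the top view the lids are at (282,172), (323,184), (361,194) and (398,204). Every jar is upright and within about 3 mm of its pad centre. The gripper is clear, about 0.2 m up on the right.

```bash
python3 -c "
from plant import manip
print(manip.finish_job())"
```

```text
the job is handed in; nothing more can be done
None
```

The job is handed in, though no verdict came back: jars 58, 47, 37 and 28 stand upright on pads 1 to 4, largest next to the red block, each about 3 mm or less from its pad centre by the final top view.

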